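# Close and latch a slip-casting mould

### The arm

A 7-joint arm with a two-finger parallel gripper is mounted at the origin on the work surface. World frame = base frame: x ahead of the robot, y to its left, z up, the work surface at z = 0. Lengths are in m, angles in rad, forces in N, time in s.
With the tool pointing down it reaches from about 0.4 to 0.85 m from the base axis. Payload 10.4 kg.
Tool frame: the origin (TCP) lies between the finger pads; the fingertips stand 14 mm ahead of it and the grasp point (between the pads) lies 5 mm behind it; z points along the fingers, y is the line along which they close (so a half turn about z gives the same grasp; the last joint's range is limited). The gripper opens to 87 mm and grips with 3 to 60 N. Pads are 19 mm wide; open, the fingers measure 117 mm over their backs; the gripper's body (75 mm by 190 mm) begins 51 mm behind the grasp point.
Start: joints at [-1.148, 0.332, -0.065, 1.46, 0.022, 1.35, -0.088], TCP at [0.269, 0.564, 0.207] pointing down, gripper open.
Joint ranges: [-2.6, 2.6], [-0.5, 2.12], [-1.47, 1.34], [0.16, 2.42], [-1.27, 4.41], [0.06, 2.06], [-2.6, 2.6]. Speed limits (rad/s): [2.22, 2.22, 2.79, 2.79, 3.14, 3.14, 3.14].

### API

Orientations are given as a unit quaternion [x, y, z, w].
In Python, from bench import * gives the robot as it stands.
- The arm moves only by the tool drive_tool, never from a script. Its argument "deltas" is a list of rows, each a list of 7 numbers: the turn, a rotation vector about the tool's x, y, z in degrees, then the shift along the tool's x, y, z in m, then the closure, from -1 (fully open) to 1 (shut). A call has 1 to 12 rows; each row is the pose to reach, as a shift and turn from the pose commanded when the call began, along the tool's axes at that moment; what a row does not reach only later rows make up. A row lasts 1/10 s, in which the tool goes at most 50 mm and 8.59 degrees, less where a joint would pass 70% of its speed; a pose out of reach is approached as far as the arm can. A call with a gripper value outside its range is refused whole. The fingers move at their own pace and stop on an object; "squeeze" is the grip in N (left out, the last holds). Time passes only in rows, so rows that repeat a pose let the fingers close. It gives the time, the measured TCP pose, the force and the opening at its end, in the units of the state.
- read_state(): the state, without advancing time (a new reading comes with each control period).
- camera(name): name is "scene" or "top" or "wrist"; returns (picture, depth): 400x640x3 uint8, red, green, blue; 400x640 float32, m along the optical axis (not along the pixel's ray), 0 where there is no reading.
- camera_params(name): a dict with "K" (3x3 intrinsics, pixels), "R" (3x3) and "t" (3): a world point X has camera coordinates R X + t; the wrist camera has in their place "mount" (4x4, takes a point from camera to tool coordinates, whose origin is the TCP and whose axes are the flange's). Camera axes: x right, y down, z forward; pixel columns grow to the right and rows downward; lengths in m; the calibration is good to about 2 mm. A picture is of the moment at which its call begins: read the wrist's pose just before it. camera_params takes no time and is no camera call.
- close_job(): hands the job in, once; it reports no verdict.
Trained networks look in the newest picture that a camera, given by its name, has taken for a name from the list of things; names that differ only in an ending like _2 or _b are one class to them, and where a whole thing is asked for, a point or a joint stands for the part that bears it (a point fixed in the world has none). Each returns a list of dicts, best first, with "score" (0 to 1); they miss things now and then, are a little off and sometimes report something else, mostly with a low value. They report only what shows in the picture. A call takes as long as a camera call. They do not tell look-alikes from the thing itself.
- outline_of(label, camera): "pixels" (400x640 bool, what is visible of it) and "location" ([column, row] as shares, 0 to 1, of the picture: columns of its width, rows of its height, amid what is visible of it).
- tip_of(label, camera): "location" ([column, row] as shares, 0 to 1, of the picture: columns of its width, rows of its height: a listed point, or the origin of a listed thing).
The state is a dict: "time": time; "joint_positions": joint angles; "joint_vel": joint speeds; "joint_torque": joint torques, N m; "ee_pos": TCP position; "eef_rot": TCP orientation; "ft_force": force on the tool from outside, world axes, zero at the start; "torque": the same for the moment, N m; "width": finger opening in m.
Only numpy, scipy, OpenCV 4.12 (cv2) and the standard library are available. Lean on these libraries where they do the work, as an engineer would, in place of code of your own. Each camera call takes 0.05 s, during which the arm holds its last target. There are 200 camera calls.

### The job

Close the plaster mould in its wooden casting frame: with the fingertips gently push the loose mould half along the board until its face meets the fixed half, and only then push the red latch round behind it as far as it goes, so that it lies straight across the back of the loose half. Push only: take nothing between the fingers, lift nothing, and do not tip or slam the mould half. Leave the clay duck, the jug, the knife and the strapped mould where they are, and finish with the hand clear.

Things in the scene. Friction and masses are not known exactly. Their poses are not given: they have to be found in the camera images.
- frame: Fixed wooden casting board 370 x 230 x 18 mm on the work surface. Origin: on the surface, under the parting plane, mid-width; board spans x -240 to 130. x axis: closing direction of the loose half. Fixed cream plaster half (85 x 120 x 60) on the board from x = 0 to 85, wooden backstop behind. Dark guide rails along x: inner faces y = +-62, 12 wide, tops 28 above the surface.
- half: Loose cream plaster half, 85 (x) x 120 (y) x 60 mm, 0.5 to 0.9 kg, upright on the board (underside 18 above the surface) between the rails, 2 mm play each side. Origin: centre of underside; x points to the fixed half. Slides on dry friction: 3 to 12 N of push, no spring. Starts 50 to 90 mm short of the fixed half; home, its origin is at x -42.5, y 0, z 18 in the frame.
- half_back (a point): Point to push: middle of the loose half's back face (42.5 mm behind its origin, 25 mm above the board, axes as the half's). The face is free from behind and above; pushed near the middle and no higher than 40 mm above the board, the half neither turns nor tips.
- latch (a joint): Red latch angle. Level bar 16 thick, 24 high (34 to 58 mm above the surface), on an upright pivot. 0: shut at its stop, pointing to the frame's -y, across behind the half (2.5 mm air when home). 1.57: pointing to the frame's -x. Opens clockwise seen from above, to 2.3; starts at 1.5 to 2.0. Stiff hinge, 0.15 N m: stays where left. Strikes the half if that is not home.
- latch_tip (a point): Middle of the red latch bar's end face, 104 mm from the pivot axis, at half the bar's height. y points along the bar to the pivot, z up, x the way the end travels as the latch shuts. To shut it, push the bar's outer long side (its -x side, 8 mm from the bar's centre line) some 75 mm from the pivot, counterclockwise seen from above.
- latch_pivot (a point): The latch's pivot axis at half the bar's height, 46 mm above the surface, at x -95.5, y 95 in the frame and fixed to it (axes parallel to the frame's). Steel post up to 73 mm above the surface; red hub 26 mm across.
- duck: Bystander: unfired clay duck, 62 mm wide, 66 mm high, standing on top of the fixed half (78 mm above the surface). Origin: centre of its underside.
- jug: Bystander: black slip jug, 90 mm across and 110 mm high, handle on its own +y side, standing to the robot's left. Origin: centre of its underside.
- knife: Bystander: trimming knife lying flat, 185 mm long along its x (wooden handle at -x), 26 mm wide and 14 mm high, to the robot's right. Origin: middle of its underside.
- strapped: Bystander: closed plaster mould with black rubber bands, 100 x 85 x 73 mm, beside the frame on its -y side. Origin: centre of its underside.
There are look-alikes about, which are no part of the job. What is shaped like the half but blue or pink is not meant.

How it is judged:
By the outcome, as a careful person would: the job done as asked, in the order asked, and still so for the second after the job is handed in, with the robot touching nothing.
It also fails if it takes over 58 s, if anything falls off the work surface, if the arm or the gripper's body presses on something with over 40 N, if the wrist force passes 120 N, or if a joint passes its speed limit or range.

## Working session

There is one attempt and no reset: what is moved stays moved. The work goes in short steps, Python scripts to look and compute and a tool call to move; the robot and the scene stay as the last step left them, time stands still between calls to the robot, and variables do not carry over. Pictures are saved under pics/ and viewed, on a budget of 10 in all, crops included, one or two more only if the job needs it, and the job is handed in when it is done.

Besides the shell and the picture viewer there is one more tool, called after ">>>" as name(argument=value, ...), one argument or row to a line, values as JSON. drive_tool: Moves the arm, as the interface text tells. Its arguments: {"type":"object","properties":{"deltas":{"type":"array"},"squeeze":{"type":"number"}},"required":["deltas"]}

```bash
mkdir -p pics; python3 - <<'E'
from bench import *
import cv2
s=read_state();print(s)
a,d=camera("top");cv2.imwrite("pics/top.png",a[...,::-1])
for l in ["half","latch","latch_tip","half_back","frame","duck","jug","knife","strapped"]:
    print(l,[(round(r["score"],2),[round(float(v*m)) for v,m in zip(r["location"],(640,400))]) for r in tip_of(l,"top")][:4])
b,_=camera("scene");cv2.imwrite("pics/scene.png",b[...,::-1])
print(camera_params("top"))
E
```

```text
{'time': 0.0, 'joint_positions': array([-1.14758871,  0.33287469, -0.06468878,  1.46095871,  0.02163177,
        1.34992614, -0.0884973 ]), 'joint_vel': array([-9.45853511e-05, -2.38216334e-04, -3.02107080e-05, -7.75339958e-04,
       -1.39199575e-03,  5.95942498e-04, -5.54453632e-04]), 'joint_torque': array([ 2.28785411e-04, -6.23257971e+01,  2.45177618e-02, -3.89912975e+01,
       -6.14597951e-02,  3.96382471e-02,  1.56987985e-04]), 'ee_pos': array([0.26933138, 0.56351697, 0.2060439 ]), 'eef_rot': array([ 2.21052497e-01,  9.75261633e-01, -7.26840889e-04, -1.11103074e-04]), 'ft_force': array([-0.51886115,  1.04215671,  0.58345892]), 'torque': array([-0.03862174,  0.00448579, -0.00838155]), 'width': 0.08708967684841011}
half [(0.96, [336, 200]), (0.72, [241, 175]), (0.69, [249, 247])]Traceback (most recent call last):
  File "<stdin>", line 6, in <module>
ValueError: it knows: duck, frame, half, half_back, jug, knife, latch_pivot, latch_tip, strapped
```

View pics/top.png

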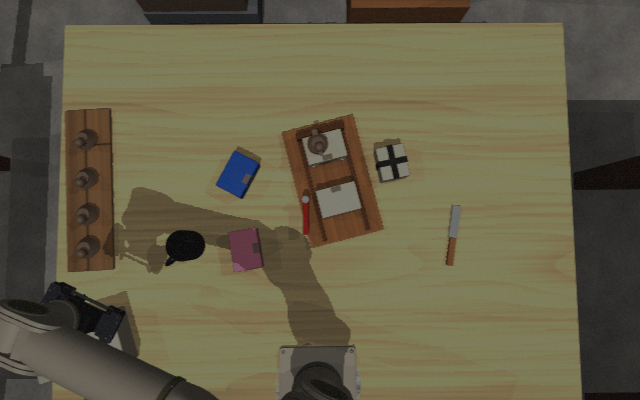

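The top view shows the frame at about (333,180), the loose cream half at (338,200), the red latch from its pivot (305,199) to its tip (306,235), and the duck on the fixed half at (318,145). Next I'll turn these into positions.

```bash
cat > h.py <<'E'
from bench import *
import cv2, numpy as np
from scipy.spatial.transform import Rotation as Ro
def campose(n):
    p=camera_params(n)
    if n!="wrist": return p["K"],p["R"].T,-p["R"].T@p["t"]
    s=read_state();T=np.eye(4);T[:3,:3]=Ro.from_quat(s["eef_rot"]).as_matrix();T[:3,3]=s["ee_pos"]
    M=T@np.array(p["mount"]);return p["K"],M[:3,:3],M[:3,3]
def atz(uv,z,P):
    K,A,c=P;uv=np.atleast_2d(uv).astype(float)
    r=np.c_[uv,np.ones(len(uv))]@np.linalg.inv(K).T@A.T
    return c+r*((z-c[2])/r[:,2])[:,None]
def cloud(d,P):
    K,A,c=P;v,u=np.mgrid[:400,:640]
    return (np.stack([u,v,np.ones_like(u)],-1)@np.linalg.inv(K).T*d[...,None])@A.T+c
def tip(l,n,z,P):
    for r in tip_of(l,n)[:2]: print(l,n,round(r["score"],2),atz(np.array(r["location"])*(640,400),z,P).round(4)[0])
E
python3 - <<'E'
from h import *
P=campose("top");a,d=camera("top");W=cloud(d,P)
for l,z in [("half",.018),("frame",0),("latch_pivot",.046),("latch_tip",.046),("half_back",.043)]: tip(l,"top",z,P)
def rect(m,n):
    p=W[m&(d>0)][:,:2].astype(np.float32);r=cv2.minAreaRect(p*1000)
    print(n,len(p),np.round(r[0],1),np.round(r[1],1),round(r[2],1))
z=W[...,2]; near=(np.hypot(W[...,0]-P[2][0],0)>-1)
hsv=cv2.cvtColor(a,cv2.COLOR_RGB2HSV)
h=outline_of("half","top")[0]["pixels"]; rect(h&(abs(z-.078)<.006),"half top")
f=outline_of("frame","top")[0]["pixels"]; rect(f&(abs(z-.018)<.006),"board")
g=np.zeros_like(h);g[170:245,290:320]=1
red=g&((hsv[...,0]<6)|(hsv[...,0]>174))&(hsv[...,1]>170)
rect(red,"red");print("redz",np.median(z[red]))
b,_=camera("scene");cv2.imwrite("pics/scene.png",b[...,::-1])
E
```

```text
half top 0.92 [0.4116 0.2121 0.018 ]
half top 0.75 [ 0.5659 -0.0649  0.018 ]
latch_pivot top 0.7 [0.5534 0.0386 0.046 ]
latch_tip top 0.52 [0.4593 0.0277 0.046 ]
half_back top 0.8 [ 0.5194 -0.0761  0.043 ]
half_back top 0.63 [0.3984 0.2524 0.043 ]
half top 0 [0. 0.] [0. 0.] 0.0
board 4654 [619.  -49.9] [369.5 230.1] 14.1
red 159 [501.   32.9] [15.1 95.6] 89.7
redz 0.05958739452457318
```

View pics/scene.png

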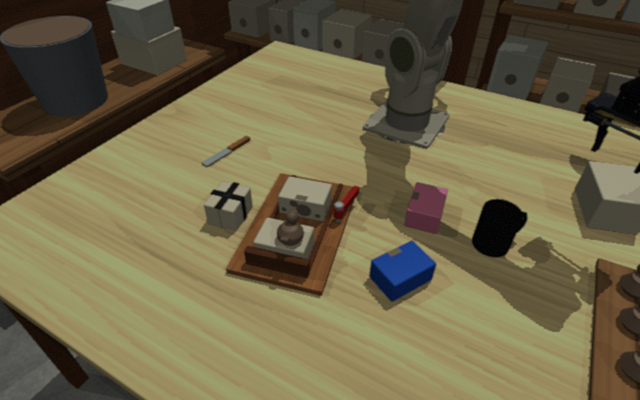

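Board fit: 369.5 x 230.1 mm, which matches the given size. It gives frame yaw 14.1° with its origin at (0.672,-0.037). The half's back is at frame x of about -0.155 and the latch angle is about 1.8. I'll fold the fingers and move behind the half at height.

>>> drive_tool(
  deltas=[
    [0, 0, 9, -0.02, -0.02, 0, 1],
    [0, 0, 20, -0.05, -0.05, 0, 1],
    [0, 0, 80, -0.232, -0.249, 0, 1],
    [0, 0, 80, -0.232, -0.249, 0, 1],
    [0, 0, 80, -0.232, -0.249, 0, 1],
    [0, 0, 80, -0.232, -0.249, 0, 1],
    [0, 0, 80, -0.232, -0.249, 0, 1],
    [0, 0, 80, -0.232, -0.249, 0, 1],
    [0, 0, 80, -0.232, -0.249, 0, 1],
    [0, 0, 80, -0.232, -0.249, 0, 1],
    [0, 0, 80, -0.232, -0.249, 0, 1],
    [0, 0, 80, -0.232, -0.249, 0, 1],
  ],
  squeeze=5,
)

```text
time: 1.75
ee_pos: [0.3714, 0.2393, 0.2069]
eef_rot: [0.796, 0.606, 0.0, -0.0]
ft_force: [0.4, -0.7, 0.6]
width: 0.003
```

```bash
cat >> h.py <<'E'
YAW=np.radians(14.1);O=np.array([.6724,-.0365,0]);F=Ro.from_euler('z',YAW).as_matrix()
def st():
    s=read_state();print("t",round(s["time"],2),"frame pos",(F.T@(s["ee_pos"]-O)).round(4),"F",(F.T@s["ft_force"]).round(1),"w",round(s["width"],3),"q",s["joint_positions"].round(2))
    return s
def go(p,tilt=0):
    "deltas from the present pose to frame point p, tool x along frame x, tips leading by tilt deg"
    s=st();R=Ro.from_quat(s["eef_rot"])
    G=Ro.from_matrix(F@np.diag([1,-1,-1.]))*Ro.from_euler('y',tilt,degrees=True)
    print("turn",(R.inv()*G).as_rotvec(degrees=True).round(1),"shift",R.inv().apply(O+F@np.array(p)-s["ee_pos"]).round(4))
E
python3 -c "
from h import *
go([-.205,0,.16])"
```

```text
t 1.75 frame pos [-0.2247  0.3408  0.2069] F [ 0.2 -0.8  0.6] w 0.003 q [-0.88 -0.09  0.19  1.92  0.02  1.3  -0.96]
turn [-0.  -0.  60.5] shift [-0.2869  0.1851  0.0469]
```

>>> drive_tool(
  deltas=[
    [0, 0, 60.5, -0.287, 0.185, 0, 1],
    [0, 0, 60.5, -0.287, 0.185, 0, 1],
    [0, 0, 60.5, -0.287, 0.185, 0, 1],
    [0, 0, 60.5, -0.287, 0.185, 0, 1],
    [0, 0, 60.5, -0.287, 0.185, 0.0, 1],
    [0, 0, 60.5, -0.287, 0.185, 0.0, 1],
    [0, 0, 60.5, -0.287, 0.185, 0.0, 1],
    [0, 0, 60.5, -0.287, 0.185, 0.0, 1],
    [0, 0, 60.5, -0.287, 0.185, 0.0, 1],
    [0, 0, 60.5, -0.287, 0.185, 0.0, 1],
    [0, 0, 60.5, -0.287, 0.185, 0.0, 1],
    [0, 0, 60.5, -0.287, 0.185, 0.0, 1],
  ],
)

```text
time: 2.95
ee_pos: [0.4728, -0.0858, 0.2069]
eef_rot: [0.992, 0.123, 0.0, -0.0]
ft_force: [-0.4, 0.1, -0.0]
width: 0.0007
```

```bash
python3 -c "
from h import *
a,d=camera('wrist');P=campose('wrist');cv2.imwrite('pics/w1.png',a[...,::-1])
tip('half','wrist',.018,P);tip('half_back','wrist',.043,P);tip('latch_pivot','wrist',.046,P);tip('latch_tip','wrist',.046,P)
W=(cloud(d,P)-O)@F;W[d==0]=9
m=(abs(W[...,2]-.078)<.006)&(abs(W[...,1])<.09)&(abs(W[...,0]+.1)<.1)
p=W[m];print('half top frame',np.percentile(p[:,:2],[1,50,99],axis=0).round(4))
print(cv2.minAreaRect((p[:,:2]*1000).astype(np.float32)))
hsv=cv2.cvtColor(a,cv2.COLOR_RGB2HSV);r=((hsv[...,0]<6)|(hsv[...,0]>174))&(hsv[...,1]>150)&(abs(W[...,2]-.058)<.008)
print('latch',r.sum(),cv2.minAreaRect((W[r][:,:2]*1000).astype(np.float32)) if r.any() else 0)
go([-.205,0,.058],8)"
```

```text
half wrist 0.96 [0.417  0.1972 0.018 ]
half wrist 0.78 [ 0.5562 -0.07    0.018 ]
latch_pivot wrist 0.75 [0.5563 0.0282 0.046 ]
latch_tip wrist 0.67 [ 0.5549 -0.0666  0.046 ]
latch_tip wrist 0.58 [0.4524 0.0357 0.046 ]
half top frame [[-0.1613 -0.0595]
 [-0.1184 -0.0007]
 [-0.0795  0.084 ]]
((-120.41850280761719, 14.214515686035156), (151.43057250976562, 83.70713806152344), 89.97793579101562)
latch 1707 ((-139.98513793945312, 103.74658203125), (20.092050552368164, 115.94923400878906), 73.05508422851562)
t 3.2 frame pos [-0.2058  0.      0.2068] F [-0.8 -0.2 -0.9] w 0.0 q [-0.5  -0.01  0.58  1.86  0.01  1.3  -1.24]
turn [-0.   8.  -0.1] shift [8.000e-04 1.000e-04 1.488e-01]
```

View pics/w1.png

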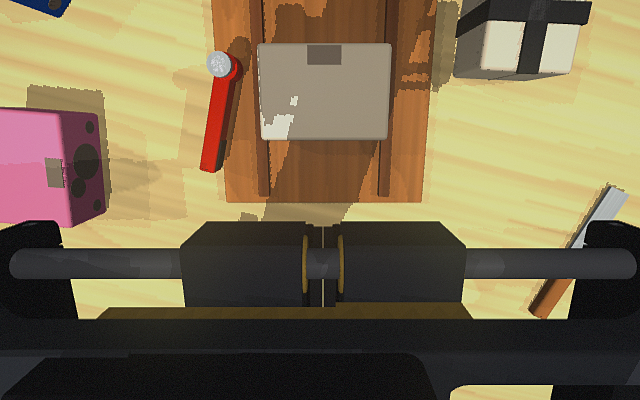

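The wrist view shows the loose half square between the rails (258–390, 43–140), the latch open to the left with its pivot at (220,65) and tip at (210,170), and clear board behind the half. The back is at frame x of about -0.162, a gap of about 77 mm. I'll descend with the tips tilted 8° to lead, so they touch about 27 mm above the board.

>>> drive_tool(
  deltas=[
    [0, 4, 0, 0, 0, 0.03, 1],
    [0, 8, 0, 0, 0, 0.07, 1],
    [0, 8, 0, 0, 0, 0.11, 1],
    [0, 8, 0, 0, 0, 0.135, 1],
    [0, 8, 0, 0, 0, 0.149, 1],
    [0, 8, 0, 0, 0, 0.149, 1],
    [0, 8, 0, 0.003, 0, 0.149, 1],
    [0, 8, 0, 0.008, 0, 0.149, 1],
    [0, 8, 0, 0.013, 0, 0.149, 1],
    [0, 8, 0, 0.018, 0, 0.149, 1],
    [0, 8, 0, 0.022, 0, 0.149, 1],
    [0, 8, 0, 0.022, 0, 0.149, 1],
  ],
)

```text
time: 4.4
ee_pos: [0.4948, -0.0813, 0.058]
eef_rot: [0.99, 0.121, 0.069, -0.008]
ft_force: [-0.0, -0.1, 0.7]
width: 0.0006
```

```bash
python3 -c "
from h import *
go([-.13,0,.058],8)"
```

```text
t 4.4 frame pos [-0.1832 -0.0002  0.058 ] F [-0.  -0.1  0.7] w 0.001 q [-0.47  0.11  0.61  2.1  -0.16  0.83 -1.09]
turn [ 0.  -0.  -0.1] shift [ 0.0527 -0.0003  0.0074]
```

>>> drive_tool(
  deltas=[
    [0, 0, 0, 0.002, 0, 0.0003, 1],
    [0, 0, 0, 0.004, 0, 0.0006, 1],
    [0, 0, 0, 0.006, 0, 0.0008, 1],
    [0, 0, 0, 0.008, 0, 0.0011, 1],
    [0, 0, 0, 0.01, 0, 0.0014, 1],
    [0, 0, 0, 0.012, 0, 0.0017, 1],
    [0, 0, 0, 0.014, 0, 0.002, 1],
    [0, 0, 0, 0.016, 0, 0.0022, 1],
    [0, 0, 0, 0.018, 0, 0.0025, 1],
    [0, 0, 0, 0.02, 0, 0.0028, 1],
    [0, 0, 0, 0.022, 0, 0.0031, 1],
    [0, 0, 0, 0.024, 0, 0.0034, 1],
  ],
)

```text
time: 5.6
ee_pos: [0.5161, -0.0764, 0.0574]
eef_rot: [0.99, 0.121, 0.068, -0.009]
ft_force: [-10.7, -3.1, 9.2]
width: 0.0005
```

>>> drive_tool(
  deltas=[
    [0, 0, 0, 0.002, 0, 0.0003, 1],
    [0, 0, 0, 0.004, 0, 0.0006, 1],
    [0, 0, 0, 0.006, 0, 0.0008, 1],
    [0, 0, 0, 0.008, 0, 0.0011, 1],
    [0, 0, 0, 0.01, 0, 0.0014, 1],
    [0, 0, 0, 0.012, 0, 0.0017, 1],
    [0, 0, 0, 0.014, 0, 0.002, 1],
    [0, 0, 0, 0.016, 0, 0.0022, 1],
    [0, 0, 0, 0.018, 0, 0.0025, 1],
    [0, 0, 0, 0.02, 0, 0.0028, 1],
    [0, 0, 0, 0.022, 0, 0.0031, 1],
    [0, 0, 0, 0.024, 0, 0.0034, 1],
  ],
)

```text
time: 6.8
ee_pos: [0.5396, -0.0706, 0.0574]
eef_rot: [0.99, 0.121, 0.068, -0.009]
ft_force: [-9.9, -3.1, 9.5]
width: 0.0004
```

```bash
python3 -c "
from h import *
go([-.1064,0,.058],8)"
```

```text
t 6.8 frame pos [-0.1371 -0.0008  0.0574] F [-10.3  -0.6   9.5] w 0.0 q [-0.46  0.22  0.6   1.99 -0.23  0.85 -1.07]
turn [-0.   0.2 -0.2] shift [ 0.0305 -0.0009  0.0036]
```

>>> drive_tool(
  deltas=[
    [0, 0, 0, 0.002, 0, -0.0002, 1],
    [0, 0, 0, 0.004, 0, -0.0001, 1],
    [0, 0, 0, 0.006, 0, 0.0, 1],
    [0, 0, 0, 0.008, 0, 0.0003, 1],
    [0, 0, 0, 0.01, 0, 0.0006, 1],
    [0, 0, 0, 0.012, 0, 0.0009, 1],
    [0, 0, 0, 0.014, 0, 0.0012, 1],
    [0, 0, 0, 0.016, 0, 0.0014, 1],
    [0, 0, 0, 0.018, 0, 0.0017, 1],
    [0, 0, 0, 0.02, 0, 0.002, 1],
    [0, 0, 0, 0.022, 0, 0.0023, 1],
    [0, 0, 0, 0.024, 0, 0.0026, 1],
  ],
)

```text
time: 8.0
ee_pos: [0.5647, -0.064, 0.0585]
eef_rot: [0.99, 0.121, 0.069, -0.009]
ft_force: [-4.2, -0.9, 0.1]
width: 0.0003
```

>>> drive_tool(
  deltas=[
    [0, 0, 0, 0.001, 0, 0.0001, 1],
    [0, 0, 0, 0.002, 0, 0.0003, 1],
    [0, 0, 0, 0.003, 0, 0.0004, 1],
    [0, 0, 0, 0.004, 0, 0.0006, 1],
    [0, 0, 0, 0.005, 0, 0.0007, 1],
    [0, 0, 0, 0.006, 0, 0.0008, 1],
    [0, 0, 0, 0.007, 0, 0.001, 1],
    [0, 0, 0, 0.008, 0, 0.0011, 1],
    [0, 0, 0, 0.009, 0, 0.0013, 1],
  ],
)

```text
time: 8.9
ee_pos: [0.5735, -0.0618, 0.0585]
eef_rot: [0.99, 0.121, 0.069, -0.009]
ft_force: [-2.3, -2.2, -0.6]
width: 0.0006
```

```bash
python3 -c "
from h import *
go([-.0964,0,.058],8)"
```

```text
t 8.9 frame pos [-0.1021 -0.0004  0.0585] F [-2.8 -1.6 -0.6] w 0.001 q [-0.45  0.29  0.58  1.91 -0.27  0.87 -1.06]
turn [ 0.  -0.  -0.1] shift [ 0.0056 -0.0005  0.0013]
```

Vertical force is gone and the push is now about 3–4 N. I'll close the last ~6 mm slowly, watching for the stop.

>>> drive_tool(
  deltas=[
    [0, 0, 0, 0.001, 0, 0.0001, 1],
    [0, 0, 0, 0.002, 0, 0.0003, 1],
    [0, 0, 0, 0.003, 0, 0.0004, 1],
    [0, 0, 0, 0.004, 0, 0.0006, 1],
  ],
)

```text
time: 9.3
ee_pos: [0.5774, -0.0608, 0.0585]
eef_rot: [0.99, 0.121, 0.069, -0.009]
ft_force: [-3.9, -0.5, -0.3]
width: 0.0005
```

>>> drive_tool(
  deltas=[
    [0, 0, 0, 0.0005, 0, 0.0001, 1],
    [0, 0, 0, 0.001, 0, 0.0001, 1],
    [0, 0, 0, 0.0015, 0, 0.0002, 1],
  ],
)

```text
time: 9.6
ee_pos: [0.5788, -0.0604, 0.0585]
eef_rot: [0.99, 0.121, 0.069, -0.009]
ft_force: [-4.1, -0.6, -0.3]
width: 0.0007
```

>>> drive_tool(
  deltas=[
    [0, 0, 0, 0.0005, 0, 0.0001, 1],
    [0, 0, 0, 0.001, 0, 0.0001, 1],
  ],
)

```text
time: 9.8
ee_pos: [0.5798, -0.0602, 0.0585]
eef_rot: [0.99, 0.121, 0.069, -0.009]
ft_force: [-4.5, -2.0, -0.4]
width: 0.0008
```

>>> drive_tool(
  deltas=[
    [0, 0, 0, 0.0005, 0, 0.0001, 1],
    [0, 0, 0, 0.001, 0, 0.0001, 1],
    [0, 0, 0, 0.0015, 0, 0.0002, 1],
  ],
)

```text
time: 10.1
ee_pos: [0.5813, -0.0598, 0.0585]
eef_rot: [0.99, 0.121, 0.069, -0.009]
ft_force: [-3.9, -1.5, -0.2]
width: 0.0006
```

>>> drive_tool(
  deltas=[
    [0, 0, 0, 0.0005, 0, 0.0001, 1],
    [0, 0, 0, 0.001, 0, 0.0001, 1],
    [0, 0, 0, 0.0015, 0, 0.0002, 1],
  ],
)

```text
time: 10.4
ee_pos: [0.5827, -0.0595, 0.0585]
eef_rot: [0.99, 0.121, 0.069, -0.009]
ft_force: [-4.9, -1.0, -0.7]
width: 0.0002
```

```bash
python3 -c "
from h import *
st()
a,d=camera('scene');b,_=camera('wrist');cv2.imwrite('pics/s2.png',cv2.resize(a[150:310,200:420,::-1],(770,560),interpolation=2))
"
```

```text
t 10.4 frame pos [-0.0926 -0.0004  0.0585] F [-5.   0.2 -0.7] w 0.0 q [-0.45  0.31  0.58  1.89 -0.28  0.87 -1.06]
```

View pics/s2.png

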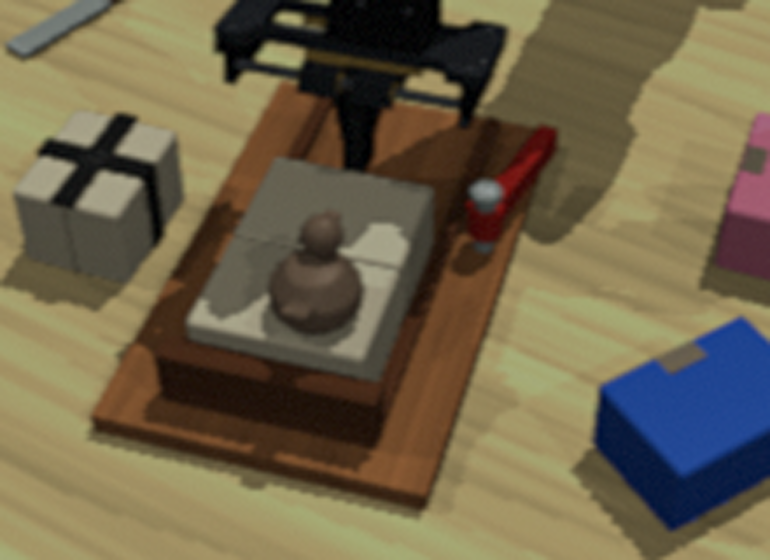

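The crop shows the two halves almost meeting: a thin seam runs from (235,237) to (390,268), the duck is undisturbed and the latch is still open. I'll go on in small steps until the force rises.

>>> drive_tool(
  deltas=[
    [0, 0, 0, 0.0004, 0, 0.0001, 1],
    [0, 0, 0, 0.0008, 0, 0.0001, 1],
    [0, 0, 0, 0.0012, 0, 0.0002, 1],
  ],
)

```text
time: 10.8
ee_pos: [0.5831, -0.0595, 0.0582]
eef_rot: [0.99, 0.121, 0.068, -0.009]
ft_force: [-7.3, -1.3, 0.6]
width: 0.0006
```

>>> drive_tool(
  deltas=[
    [0, 0, 0, 0.0004, 0, 0.0001, 1],
    [0, 0, 0, 0.0008, 0, 0.0001, 1],
    [0, 0, 0, 0.0008, 0, 0.0001, 1],
  ],
)

```text
time: 11.1
ee_pos: [0.5831, -0.0595, 0.0579]
eef_rot: [0.99, 0.121, 0.068, -0.009]
ft_force: [-10.3, -1.5, 2.8]
width: 0.0003
```

>>> drive_tool(
  deltas=[
    [0, 0, 0, 0.0004, 0, 0.0001, 1],
    [0, 0, 0, 0.0008, 0, 0.0001, 1],
    [0, 0, 0, 0.0008, 0, 0.0001, 1],
  ],
)

```text
time: 11.4
ee_pos: [0.5832, -0.0595, 0.0577]
eef_rot: [0.99, 0.121, 0.067, -0.009]
ft_force: [-13.6, -2.4, 4.3]
width: 0.0005
```

The half is home: it stopped dead while the force climbed from 4 to 14 N. Now I back off, rise and plan the latch arc.

>>> drive_tool(
  deltas=[
    [0, 0, 0, -0.003, 0, -0.0004, 1],
    [0, 0, 0, -0.01, 0, -0.0014, 1],
    [0, 0, 0, -0.02, 0, -0.0028, 1],
    [0, 0, 0, -0.03, 0, -0.0042, 1],
    [0, -3, 0, -0.035, 0, -0.03, 1],
    [0, -8, 0, -0.035, 0, -0.06, 1],
    [0, -8, 0, -0.035, 0, -0.1, 1],
    [0, -8, 0, -0.035, 0, -0.1, 1],
  ],
)

```text
time: 12.2
ee_pos: [0.5406, -0.0713, 0.1574]
eef_rot: [0.993, 0.121, 0.004, 0.0]
ft_force: [-0.0, -0.4, -0.7]
width: 0.0005
```

```bash
cat >> h.py <<'E'
PV=np.array([-.0955,.095])
def arc(a,clear=0,r=.075):
    f=-np.pi/2-a;d=np.array([np.cos(f),np.sin(f)]);n=np.array([-d[1],d[0]])
    return PV+r*d-(.008+clear+.0095*abs(n[0])+.015*abs(n[1]))*n
E
python3 -c "
from h import *
P=campose('wrist');a,d=camera('wrist');W=(cloud(d,P)-O)@F;W[d==0]=9
cv2.imwrite('pics/w2.png',a[...,::-1])
hsv=cv2.cvtColor(a,cv2.COLOR_RGB2HSV);r=((hsv[...,0]<6)|(hsv[...,0]>174))&(hsv[...,1]>150)&(abs(W[...,2]-.058)<.006)
print('latch',r.sum(),cv2.minAreaRect((W[r][:,:2]*1000).astype(np.float32)),W[r].min(0),W[r].max(0))
tip('latch_tip','wrist',.046,P);tip('latch_pivot','wrist',.046,P);print('pv world',O+F@[*PV,.046])
s=arc(1.85,.02);print(s);go([*s,.15])
for x in np.arange(1.9,-.05,-.05): print(round(x,2),arc(x).round(4),end='; ')
"
```

```text
latch 1467 ((-132.74945068359375, 100.49298858642578), (21.091901779174805, 101.48860168457031), 76.08340454101562) [-0.17966554  0.08066529  0.0520126 ] [-0.08285594  0.12213603  0.06041247]
latch_pivot wrist 0.9 [0.5584 0.0317 0.046 ]
pv world [0.5566338  0.03237261 0.046     ]
[-0.15518382  0.15896245]
t 12.35 frame pos [-0.1388 -0.0002  0.1524] F [-0.7  1.  -0.4] w 0.0 q [-0.51  0.21  0.63  1.78 -0.13  1.19 -1.17]
turn [-0.  -0.  -0.1] shift [-0.0168 -0.1591  0.0025]
1.9 [-0.1583  0.1432]; 1.85 [-0.1607  0.1397]; 1.8 [-0.1629  0.1362]; 1.75 [-0.1649  0.1324]; 1.7 [-0.1668  0.1286]; 1.65 [-0.1684  0.1246]; 1.6 [-0.1698  0.1205]; 1.55 [-0.171   0.1166]; 1.5 [-0.172   0.1133]; 1.45 [-0.1728  0.1098]; 1.4 [-0.1736  0.1063]; 1.35 [-0.1741  0.1027]; 1.3 [-0.1745  0.099 ]; 1.25 [-0.1746  0.0953]; 1.2 [-0.1746  0.0915]; 1.15 [-0.1744  0.0877]; 1.1 [-0.174   0.0839]; 1.05 [-0.1734  0.08  ]; 1.0 [-0.1725  0.0761]; 0.95 [-0.1715  0.0723]; 0.9 [-0.1702  0.0685]; 0.85 [-0.1687  0.0647]; 0.8 [-0.167  0.061]; 0.75 [-0.165   0.0573]; 0.7 [-0.1629  0.0537]; 0.65 [-0.1605  0.0502]; 0.6 [-0.1579  0.0468]; 0.55 [-0.1551  0.0436]; 0.5 [-0.1521  0.0405]; 0.45 [-0.1489  0.0375]; 0.4 [-0.1455  0.0347]; 0.35 [-0.1419  0.0321]; 0.3 [-0.1382  0.0297]; 0.25 [-0.1343  0.0275]; 0.2 [-0.1303  0.0255]; 0.15 [-0.1261  0.0238]; 0.1 [-0.1218  0.0223]; 0.05 [-0.1175  0.021 ]; -0.0 [-0.113  0.02 ];
```

View pics/w2.png

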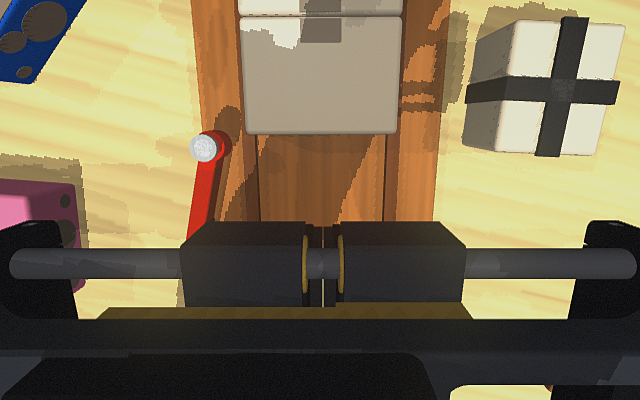

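The wrist view shows the halves meeting at the seam (row 15), the loose half square (245–400, 15–133), and the pivot at (203,148) where I expected it. I'll move over to the latch's outer side, then down.

>>> drive_tool(
  deltas=[
    [0, 0, 0, -0.007, -0.04, 0, 1],
    [0, 0, 0, -0.017, -0.08, 0, 1],
    [0, 0, 0, -0.017, -0.12, 0, 1],
    [0, 0, 0, -0.017, -0.15, 0, 1],
    [0, 0, 0, -0.017, -0.163, 0, 1],
    [0, 0, 0, -0.017, -0.163, 0, 1],
    [0, 0, 0, -0.017, -0.163, 0.03, 1],
    [0, 0, 0, -0.017, -0.163, 0.06, 1],
    [0, 0, 0, -0.017, -0.163, 0.085, 1],
    [0, 0, 0, -0.017, -0.163, 0.095, 1],
    [0, 0, 0, -0.017, -0.163, 0.097, 1],
    [0, 0, 0, -0.017, -0.163, 0.097, 1],
  ],
)

```text
time: 13.55
ee_pos: [0.4831, 0.0828, 0.0562]
eef_rot: [0.993, 0.121, 0.0, 0.0]
ft_force: [-0.0, -0.0, -0.2]
width: 0.0005
```

```bash
python3 -c "
from h import *
go([*arc(1.85),.055])"
```

```text
t 13.55 frame pos [-0.1546  0.1619  0.0562] F [-0.   0.  -0.2] w 0.0 q [-0.71  0.19  0.49  2.01 -0.11  0.97 -1.49]
turn [ 0.  -0.  -0.2] shift [-0.006   0.0221  0.0012]
```

>>> drive_tool(
  deltas=[
    [0, 0, 0, -0.002, 0.006, 0, 1],
    [0, 0, 0, -0.004, 0.012, 0, 1],
    [0, 0, 0, -0.005, 0.017, 0, 1],
    [0, 0, 0, -0.006, 0.02, 0, 1],
    [0, 0, 0, -0.007, 0.023, 0, 1],
    [0, 0, 0, -0.0083, 0.0257, 0, 1],
    [0, 0, 0, -0.0103, 0.0295, 0, 1],
    [0, 0, 0, -0.0122, 0.0333, 0, 1],
    [0, 0, 0, -0.0138, 0.0373, 0, 1],
    [0, 0, 0, -0.0152, 0.0414, 0, 1],
    [0, 0, 0, -0.0164, 0.0453, 0, 1],
    [0, 0, 0, -0.0174, 0.0486, 0, 1],
  ],
)

```text
time: 14.75
ee_pos: [0.4774, 0.0318, 0.0557]
eef_rot: [0.993, 0.121, 0.0, -0.0]
ft_force: [0.4, 0.6, 0.1]
width: 0.0005
```

```bash
python3 -c "
from h import *
go([*arc(1.45),.056])"
```

```text
t 14.75 frame pos [-0.1725  0.1137  0.0557] F [0.5 0.5 0.1] w 0.001 q [-0.65  0.17  0.53  2.04 -0.1   0.96 -1.4 ]
turn [-0.  -0.  -0.2] shift [-0.0003  0.0039 -0.0003]
```

>>> drive_tool(
  deltas=[
    [0, 0, 0, -0.0008, 0.0035, 0, 1],
    [0, 0, 0, -0.0016, 0.007, 0, 1],
    [0, 0, 0, -0.0021, 0.0106, 0, 1],
    [0, 0, 0, -0.0025, 0.0143, 0, 1],
    [0, 0, 0, -0.0026, 0.018, 0, 1],
    [0, 0, 0, -0.0026, 0.0218, 0, 1],
  ],
)

```text
time: 15.35
ee_pos: [0.4802, 0.0102, 0.0557]
eef_rot: [0.993, 0.122, 0.0, -0.0]
ft_force: [-0.0, 0.4, 0.0]
width: 0.0004
```

>>> drive_tool(
  deltas=[
    [0, 0, 0, 0.0002, 0.0038, 0, 1],
    [0, 0, 0, 0.0006, 0.0076, 0, 1],
    [0, 0, 0, 0.0012, 0.0115, 0, 1],
    [0, 0, 0, 0.0021, 0.0154, 0, 1],
    [0, 0, 0, 0.0031, 0.0192, 0, 1],
    [0, 0, 0, 0.0044, 0.023, 0, 1],
  ],
)

```text
time: 15.95
ee_pos: [0.4901, -0.0111, 0.0557]
eef_rot: [0.993, 0.122, 0.0, -0.0]
ft_force: [0.2, -0.1, -0.8]
width: 0.0003
```

```bash
python3 -c "
from h import *
go([*arc(.85),.056])
a,d=camera('scene');cv2.imwrite('pics/s3.png',cv2.resize(a[150:310,200:420,::-1],(770,560),interpolation=2))"
```

```text
t 15.95 frame pos [-0.1706  0.0691  0.0557] F [ 0.2 -0.1 -0.8] w 0.0 q [-0.58  0.2   0.56  2.01 -0.13  0.97 -1.28]
turn [-0.  -0.  -0.1] shift [ 0.002   0.0044 -0.0003]
```

View pics/s3.png

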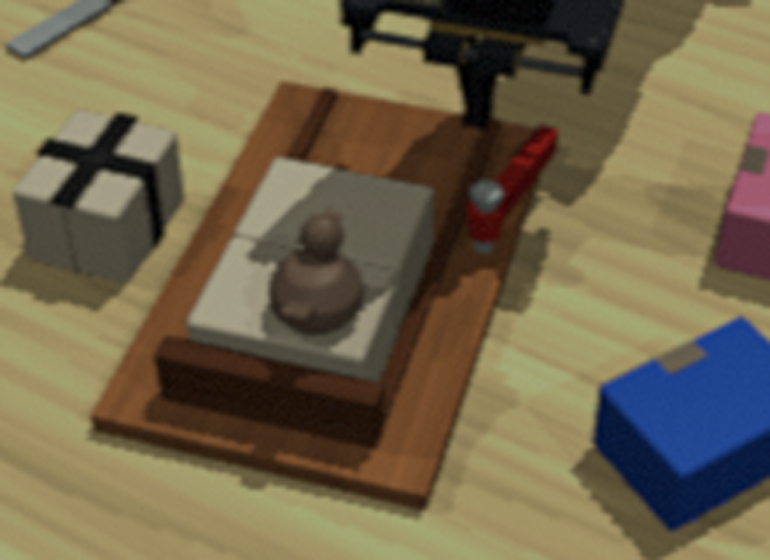

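The latch has not moved, although the planned path crosses it: its tip is still at (550,130) and the fingertip is at (478,122). I need to find out why by projecting the commanded points into the picture.

```bash
python3 -c "
from h import *
p=camera_params('scene')
def pr(f):
    X=p['R']@(O+F@np.array(f))+p['t'];u=p['K']@X;u=u[:2]/u[2];return ((u-[200,150])*3.5).round()
print('fingertip',pr([-.1706,.0691,.0417]),'at z0.055',pr([-.1706,.0691,.055]),'at .07',pr([-.1706,.0691,.07]))
print('pivot top',pr([*PV,.073]),'latch tip',[pr([*(PV+.104*np.array([np.cos(f),np.sin(f)])),.046]) for f in (-np.pi/2-1.85,-np.pi/2-2,-np.pi/2-2.2)])
print('board corners',[pr([x,y,.018]) for x in(-.24,.13) for y in (-.115,.115)])
P=campose('scene');a,d=camera('scene');W=(cloud(d,P)-O)@F
print('finger cloud',[ (v,u,W[v,u].round(3)) for v in range(178,190,2) for u in (336,)])
h=cv2.cvtColor(a,cv2.COLOR_RGB2HSV);r=((h[...,0]<6)|(h[...,0]>174))&(h[...,1]>150);r[:,:310]=0;r[:,380:]=0;r[:180]=0;r[225:]=0
print(r.sum(),W[r].min(0),W[r].max(0));Q=W[r];print(Q[np.argsort(Q[:,0])[[5,30,60]]].round(3))
"
```

```text
fingertip [477. 149.] at z0.055 [477. 135.] at .07 [478. 120.]
pivot top [487. 188.] latch tip [array([554., 137.]), array([572., 145.]), array([592., 158.])]
board corners [array([281.,  77.]), array([553., 127.]), array([ 89., 412.]), array([427., 493.])]
finger cloud [(178, 336, array([-0.163,  0.069,  0.097])), (180, 336, array([-0.164,  0.069,  0.089])), (182, 336, array([-0.163,  0.069,  0.083])), (184, 336, array([-0.162,  0.07 ,  0.078])), (186, 336, array([-0.159,  0.071,  0.074])), (188, 336, array([-0.219,  0.057,  0.015]))]
262 [-0.1989375   0.07315863  0.01737541] [-0.07962868  0.12465266  0.06192989]
[[-0.188  0.11   0.056]
 [-0.175  0.121  0.056]
 [-0.161  0.119  0.05 ]]
```

The fingertips actually end about 14 mm above the TCP, at z of about 0.070 rather than 0.042, so they passed over the bar. That also explains the 4 mm offset at the half's stop: the half was pushed about 54 mm above the board, higher than intended. It slid home without tipping. Now I measure the gripper's real clearances and check that the half is flat.

```bash
python3 -c "
from h import *
P=campose('scene');a,d=camera('scene');W=(cloud(d,P)-O)@F
s=st();t=F.T@(s['ee_pos']-O)
D=W-t;m=(abs(D[...,0])<.06)&(abs(D[...,1])<.13)&(D[...,2]>-.03)&(D[...,2]<.15)&(a.max(-1)<70)
for y in np.arange(-.12,.121,.015):
    k=m&(abs(D[...,1]-y)<.0075)&(W[...,2]>.062)
    if k.sum()>3: print(round(y,3),k.sum(),'lowest z rel TCP',np.sort(D[...,2][k])[:4].round(3))
h=outline_of('half','scene')
T=(abs(W[...,2]-.078)<.01)&(abs(W[...,1])<.055)&(W[...,0]>-.082)&(W[...,0]<-.005)
A=np.c_[W[T][:,:2],np.ones(T.sum())];print('half top plane',T.sum(),np.linalg.lstsq(A,W[T][:,2],rcond=None)[0])
"
```

```text
t 16.1 frame pos [-0.1707  0.0691  0.0557] F [-0.5 -0.4 -0.7] w 0.0 q [-0.58  0.2   0.56  2.01 -0.13  0.97 -1.28]
-0.09 108 lowest z rel TCP [0.089 0.091 0.092 0.094]
-0.075 161 lowest z rel TCP [0.089 0.092 0.093 0.093]
-0.06 89 lowest z rel TCP [0.096 0.098 0.098 0.098]
-0.045 89 lowest z rel TCP [0.098 0.098 0.099 0.099]
-0.03 108 lowest z rel TCP [0.091 0.092 0.093 0.094]
-0.015 154 lowest z rel TCP [0.019 0.022 0.023 0.029]
0.0 227 lowest z rel TCP [0.015 0.015 0.016 0.017]
0.015 181 lowest z rel TCP [0.019 0.022 0.023 0.024]
0.03 139 lowest z rel TCP [0.091 0.091 0.091 0.092]
0.045 125 lowest z rel TCP [0.097 0.098 0.099 0.099]
0.06 119 lowest z rel TCP [0.097 0.097 0.098 0.098]
0.075 166 lowest z rel TCP [0.087 0.087 0.09  0.091]
0.09 128 lowest z rel TCP [0.092 0.092 0.092 0.093]
half top plane 861 [ 0.00240773 -0.00054182  0.07798127]
```

Measured: tips are 15 mm above the TCP, body 88 mm above it, and the half's top is flat at 0.078. So TCP z 0.028 puts the tips at 0.042 and the body at 0.116, clear of everything. I go back to the outer side and lower.

>>> drive_tool(
  deltas=[
    [0, 0, 0, 0, 0, -0.02, 1],
    [0, 0, 0, 0.006, -0.03, -0.02, 1],
    [0, 0, 0, 0.012, -0.06, -0.02, 1],
    [0, 0, 0, 0.016, -0.085, -0.02, 1],
    [0, 0, 0, 0.016, -0.092, -0.02, 1],
    [0, 0, 0, 0.016, -0.092, -0.02, 1],
    [0, 0, 0, 0.016, -0.092, 0, 1],
    [0, 0, 0, 0.016, -0.092, 0.015, 1],
    [0, 0, 0, 0.016, -0.092, 0.025, 1],
    [0, 0, 0, 0.016, -0.092, 0.028, 1],
    [0, 0, 0, 0.016, -0.092, 0.028, 1],
  ],
)

```text
time: 17.25
ee_pos: [0.4833, 0.0816, 0.0276]
eef_rot: [0.993, 0.121, -0.0, 0.0]
ft_force: [-0.2, -0.6, 0.9]
width: 0.0003
```

```bash
python3 -c "
from h import *
go([*arc(1.85),.028])"
```

```text
t 17.25 frame pos [-0.1547  0.1606  0.0276] F [-0.3 -0.5  0.9] w 0.0 q [-0.7   0.24  0.49  2.03 -0.14  0.91 -1.47]
turn [ 0.   0.  -0.2] shift [-0.006   0.0209 -0.0003]
```

>>> drive_tool(
  deltas=[
    [0, 0, 0, -0.002, 0.006, 0, 1],
    [0, 0, 0, -0.004, 0.012, 0, 1],
    [0, 0, 0, -0.005, 0.016, 0, 1],
    [0, 0, 0, -0.006, 0.019, 0, 1],
    [0, 0, 0, -0.007, 0.022, 0, 1],
    [0, 0, 0, -0.0082, 0.0244, 0, 1],
    [0, 0, 0, -0.0102, 0.0282, 0, 1],
    [0, 0, 0, -0.0121, 0.032, 0, 1],
    [0, 0, 0, -0.0137, 0.036, 0, 1],
    [0, 0, 0, -0.0151, 0.0401, 0, 1],
    [0, 0, 0, -0.0163, 0.044, 0, 1],
    [0, 0, 0, -0.0173, 0.0473, 0, 1],
  ],
)

```text
time: 18.45
ee_pos: [0.4779, 0.0319, 0.0277]
eef_rot: [0.993, 0.121, 0.0, -0.0]
ft_force: [1.3, 2.1, 0.3]
width: 0.0004
```

>>> drive_tool(
  deltas=[
    [0, 0, 0, -0.0008, 0.0035, 0, 1],
    [0, 0, 0, -0.0016, 0.007, 0, 1],
    [0, 0, 0, -0.0021, 0.0106, 0, 1],
    [0, 0, 0, -0.0025, 0.0143, 0, 1],
    [0, 0, 0, -0.0026, 0.018, 0, 1],
    [0, 0, 0, -0.0026, 0.0218, 0, 1],
  ],
)

```text
time: 19.05
ee_pos: [0.4805, 0.0102, 0.0276]
eef_rot: [0.993, 0.122, -0.0, -0.0]
ft_force: [0.6, 2.8, -0.5]
width: 0.0003
```

```bash
python3 -c "
from h import *
go([*arc(1.15),.028])"
```

```text
t 19.05 frame pos [-0.1747  0.092   0.0276] F [ 1.3  2.6 -0.5] w 0.0 q [-0.6   0.22  0.53  2.05 -0.14  0.9  -1.32]
turn [-0.   0.  -0.1] shift [ 0.0003  0.0043 -0.0004]
```

Steady push of about 2.5 N now, so the latch is moving.

>>> drive_tool(
  deltas=[
    [0, 0, 0, 0.0002, 0.0038, 0, 1],
    [0, 0, 0, 0.0006, 0.0076, 0, 1],
    [0, 0, 0, 0.0012, 0.0115, 0, 1],
    [0, 0, 0, 0.0021, 0.0154, 0, 1],
    [0, 0, 0, 0.0031, 0.0192, 0, 1],
    [0, 0, 0, 0.0044, 0.023, 0, 1],
    [0, 0, 0, 0.0059, 0.0268, 0, 1],
    [0, 0, 0, 0.0076, 0.0305, 0, 1],
    [0, 0, 0, 0.0096, 0.0342, 0, 1],
    [0, 0, 0, 0.0117, 0.0378, 0, 1],
    [0, 0, 0, 0.0141, 0.0413, 0, 1],
    [0, 0, 0, 0.0167, 0.0447, 0, 1],
  ],
)

```text
time: 20.25
ee_pos: [0.5077, -0.0292, 0.0276]
eef_rot: [0.993, 0.121, -0.0, -0.0]
ft_force: [-1.9, 2.3, 0.3]
width: 0.0002
```

>>> drive_tool(
  deltas=[
    [0, 0, 0, 0.0028, 0.0032, 0, 1],
    [0, 0, 0, 0.0058, 0.0063, 0, 1],
    [0, 0, 0, 0.009, 0.0093, 0, 1],
    [0, 0, 0, 0.0124, 0.0121, 0, 1],
    [0, 0, 0, 0.016, 0.0147, 0, 1],
    [0, 0, 0, 0.0197, 0.0171, 0, 1],
    [0, 0, 0, 0.0236, 0.0193, 0, 1],
    [0, 0, 0, 0.0276, 0.0213, 0, 1],
    [0, 0, 0, 0.0318, 0.023, 0, 1],
  ],
)

```text
time: 21.15
ee_pos: [0.5443, -0.0437, 0.0277]
eef_rot: [0.993, 0.121, -0.0, -0.0]
ft_force: [-3.0, 1.4, 0.3]
width: 0.0004
```

```bash
python3 -c "
from h import *
go([*arc(0),.028])"
```

```text
t 21.15 frame pos [-0.126   0.0242  0.0277] F [-2.6  2.1  0.3] w 0.0 q [-0.47  0.37  0.54  1.89 -0.23  0.95 -1.14]
turn [-0.   0.  -0.1] shift [ 0.013   0.0042 -0.0003]
```

>>> drive_tool(
  deltas=[
    [0, 0, 0, 0.002, 0.001, 0, 1],
    [0, 0, 0, 0.004, 0.002, 0, 1],
    [0, 0, 0, 0.006, 0.003, 0, 1],
    [0, 0, 0, 0.008, 0.004, 0, 1],
    [0, 0, 0, 0.01, 0.004, 0, 1],
  ],
)

```text
time: 21.65
ee_pos: [0.5547, -0.0454, 0.0277]
eef_rot: [0.993, 0.121, -0.0, 0.0]
ft_force: [-2.0, -0.5, -0.2]
width: 0.0007
```

>>> drive_tool(
  deltas=[
    [0, 0, 0, 0.0007, 0, 0, 1],
    [0, 0, 0, 0.0014, 0, 0, 1],
    [0, 0, 0, 0.002, 0, 0, 1],
  ],
)

```text
time: 21.95
ee_pos: [0.5566, -0.0451, 0.0277]
eef_rot: [0.993, 0.121, 0.0, 0.0]
ft_force: [-1.3, -1.4, -0.5]
width: 0.0005
```

>>> drive_tool(
  deltas=[
    [0, 0, 0, 0.0005, 0, 0, 1],
    [0, 0, 0, 0.001, 0, 0, 1],
    [0, 0, 0, 0.001, 0, 0, 1],
  ],
)

```text
time: 22.25
ee_pos: [0.5574, -0.0447, 0.0277]
eef_rot: [0.993, 0.121, -0.0, 0.0]
ft_force: [-2.7, -3.5, 0.3]
width: 0.0004
```

>>> drive_tool(
  deltas=[
    [0, 0, 0, 0.0005, 0, 0, 1],
    [0, 0, 0, 0.001, 0, 0, 1],
    [0, 0, 0, 0.001, 0, 0, 1],
  ],
)

```text
time: 22.55
ee_pos: [0.5575, -0.0447, 0.0276]
eef_rot: [0.993, 0.121, -0.001, -0.0]
ft_force: [-7.2, -3.0, 5.0]
width: 0.0003
```

It stopped at frame x -0.113, as computed for latch angle 0, with the force rising to about 8 N. Now I back off, lift and look.

>>> drive_tool(
  deltas=[
    [0, 0, 0, -0.003, 0, 0, 1],
    [0, 0, 0, -0.012, 0, 0, 1],
    [0, 0, 0, -0.03, 0, 0, 1],
    [0, 0, 0, -0.045, 0, -0.01, 1],
    [0, 0, 0, -0.05, 0, -0.05, 1],
    [0, 0, 0, -0.06, 0, -0.1, 1],
    [0, 0, 0, -0.08, 0, -0.15, 1],
    [0, 0, 0, -0.09, 0, -0.18, 1],
    [0, 0, 0, -0.09, 0, -0.18, 1],
    [0, 0, 0, -0.09, 0, -0.18, 1],
  ],
)

```text
time: 23.55
ee_pos: [0.4714, -0.0653, 0.2081]
eef_rot: [0.993, 0.122, 0.001, -0.001]
ft_force: [0.2, 0.6, -0.2]
width: 0.0006
```

```bash
python3 -c "
from h import *
st();P=campose('wrist');a,d=camera('wrist');W=(cloud(d,P)-O)@F;W[d==0]=9
cv2.imwrite('pics/w4.png',a[...,::-1])
hsv=cv2.cvtColor(a,cv2.COLOR_RGB2HSV);r=((hsv[...,0]<6)|(hsv[...,0]>174))&(hsv[...,1]>150)&(abs(W[...,2]-.058)<.006)
rr=r&(W[...,1]<.078);p=W[rr];print('bar slope dx/dy',np.polyfit(p[:,1],p[:,0],1),p.min(0),p.max(0))
m=(abs(W[...,2]-.078)<.004)&(abs(W[...,1])<.07)&(W[...,0]<-.02)&(W[...,0]>-.15)&(hsv[...,1]<90)
print('half top',np.percentile(W[m][:,:2],[1,99],axis=0))
b,_=camera('scene');cv2.imwrite('pics/s4.png',cv2.resize(b[120:310,190:450,::-1],(780,570),interpolation=2))
"
```

```text
t 23.55 frame pos [-0.2019  0.021   0.2081] F [ 0.4  0.6 -0.2] w 0.001 q [-0.56 -0.03  0.6   1.87  0.02  1.3  -1.29]
bar slope dx/dy [ 0.00269987 -0.09574705] [-0.10349091 -0.0099368   0.05358856] [-0.08808977  0.07794905  0.06047172]
half top [[-0.08440146 -0.05925835]
 [-0.04136539  0.0568059 ]]
```

View pics/w4.png

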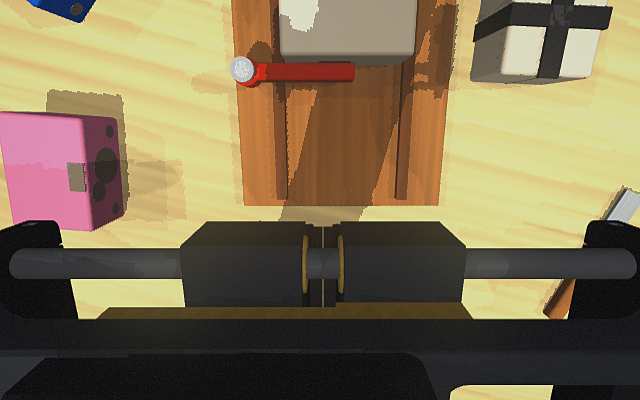

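View pics/s4.png

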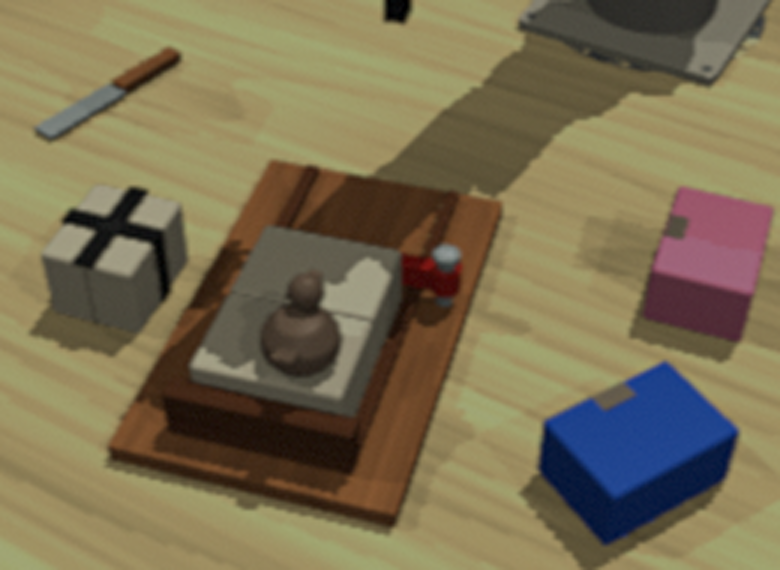

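In the wrist view the latch (240–355, row 72) lies straight across the half's back edge (row 60). The scene view shows only a closed seam (230–370, 290–315), with the duck and strapped mould in place. Measured latch angle is about 0.003 rad, the half's back is at -0.084, and the hand is clear. Handing in.

```bash
python3 -c "
from bench import *
print(close_job())"
```

```text
the job is handed in; nothing more can be done
None
```

The mould is closed and latched, and I handed the job in at about 24 s of the 58 s allowed. I pushed the loose half about 77 mm home, then swung the latch round to its stop. Nothing was gripped or lifted.

**Last checks**
- **Half:** its back face measured x −0.084 (home is −0.085). It stopped dead against the fixed half, with the push rising to about 14 N. Its top was flat at 78 mm when measured before the latch was shut.
- **Latch:** it lies within about 0.003 rad of shut, straight across the back of the half. The force rose to about 8 N at its stop.
- **Bystanders:** the duck, strapped mould and knife looked untouched in the last pictures. The jug was not in those views; the hand's path kept well clear of it.
- **Hand:** it finished clear, about 0.2 m up, touching nothing.

**What did not go as planned**
- **Fingertip height:** the closed fingertips ended about 15 mm behind the TCP, not 14 mm ahead as stated.
    - The half was therefore pushed about 54 mm above the board, over the 40 mm limit. It slid home without visible tipping.
    - My first sweep at the latch passed over the bar without touching it. I found this from the depth picture, lowered the hand and repeated the sweep.
- **Side force:** early in the push there was up to about 10 N of vertical force on the half, until I raised the hand by about a millimetre.

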